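Offer a tailgate hinge leaf up to its jamb and hold it for the pin

TASK

Fold both flaps of the parts carton well back past upright, then lift out the loose steel hinge leaf that stands inside and lower its knuckle between the two knuckles of the hinge fixed on the wooden jamb block, until all three holes line up and the 8 mm pin could be slid straight through. Finish while holding it there: the gripper keeps carrying the leaf, still and not resting or leaning on the jamb, the flaps stay open, and the other things on the bench are left where they are.

Things in the scene. Friction and masses are not known exactly. Their poses are not given: they have to be found in the camera images.
- carton: open cardboard carton fixed to the bench, left or right of centre: outside 190 (its x) by 150 (its y) by 115 mm high, walls and bottom 4 mm; origin at the centre of its underside, z up. Two flaps hang along the tops of its long walls (y = +75 and -75 mm, running along x) and meet over the middle when shut. The leaf stands inside, in the middle.
- cradle (a point): centre of the cork cradle inside the carton, 42 mm above its underside; axes as the carton's. Ledges at this height carry the leaf's shoulders; rib pairs 24 mm higher, at y = 18 to 40 and -18 to -40 mm, keep it upright in a 13 mm slot. Between the pairs, at the middle of the plate, 36 mm stay free for fingers, also below this height.
- flap_left (a joint): angle (rad) of the flap on the carton's +y wall: 0 shut, 1.57 upright, grows as it opens outward, stop at 2.4. Cardboard 180 by 70 by 4 mm, 40 g; hinge line at y = +75, z = 118 mm of the carton; stays where left (0.035 N m friction). Starts ajar, 0.75 to 1.15: a strip 45 mm or more stays free between the flaps' edges for closed fingertips, to push each flap outward from within.
- flap_right (a joint): the same for the flap on the -y wall (hinge line at y = -75 mm, z = 118 mm of the carton)
- leaf: loose steel hinge leaf, 0.25 to 0.5 kg: a knuckle (tube 28 mm outside, 30 mm long, 14 mm hole) with a flat plate standing up from it. Origin at the middle of the hole, pin axis along its y, z up the plate. Starts upright in the carton, axes along the carton's, origin 22 mm above the carton's underside. Fits either way round.
- leaf_grip (a point): middle of the leaf's plate, 62 mm above its origin: a good place to grip, across the 10 mm thickness (leaf's x). The plate, centred on the hole, is 70 mm wide (y -35 to +35) and reaches from z = 20 (shoulders beside the knuckle) to z = 85 mm above the leaf's origin; a 10 by 30 mm neck joins it to the knuckle.
- jamb: wooden jamb block fixed to the bench on the other side from the carton, 85 (its x) by 150 (its y) by 50 mm high, with a fixed steel hinge leaf on top (8 mm plate, top at 58 mm) that carries two knuckles; origin at the centre of its underside, z up.
- jamb_hole (a point): point on the fixed hinge's hole axis (along y; axes as the jamb's), midway between its two knuckles, 80 mm above the bench. Knuckles 28 mm outside, 28 mm long, 14 mm holes, gap between them 37 mm (y -18.5 to +18.5). In line, the loose knuckle hangs 8 mm clear of the plate below and its shoulders 6 mm clear of the fixed knuckles: only the gripper holds it.
- pin: bystander: steel hinge pin, 8 mm thick, 115 mm long with a flat head, lying on the bench between carton and jamb; not to be moved (origin at its underside)
- wrench: bystander: spanner 150 mm long lying near the robot, between carton and jamb
- screwdriver: bystander: screwdriver 200 mm long lying beyond the pin
- white_pot: bystander: white plastic pot, 90 mm across and 90 mm high, far left
- grey_pot: bystander: small grey plastic pot, 70 mm across and 50 mm high, far right
- motor: bystander: small electric motor standing, 60 mm across, 67 mm high, on the left
There are look-alikes about, which are no part of the job. There is more than one size of the leaf; the job needs the largest.

How it is judged:
On the way, in this order (a step that is already met when the one before it is completed fails the run):
1. both carton flaps are folded back past upright (value of joint each of flap_left, flap_right above 1.7 rad), for 0.2 s.
2. the leaf is lifted out of the carton in the gripper (z of leaf in the frame of carton above 0.1 m and contact force between leaf and the fingers above 1 N), for 0.2 s.
At the end, for the whole second after the job is handed in: Last second: fingers hold the leaf (over 1 N), still (under 20 mm/s), upright within 0.35 rad, hole within 5 mm of the fixed hole axis, knuckle within 5 mm of mid gap, pin axes parallel within 0.09 rad, under 4 N on the jamb; both flaps beyond 1.7 rad (all of step 1 and x of leaf in the frame of jamb_hole between -0.005 and 0.005 m and y of leaf in the frame of jamb_hole between -0.005 and 0.005 m and z of leaf in the frame of jamb_hole between -0.005 and 0.005 m and angle between the y axis of leaf and the y axis of jamb, either way round below 0.09 rad and angle between leaf's own z axis and vertical below 0.35 rad and contact force between leaf and the fingers above 1 N and contact force between leaf and jamb below 4 N and linear speed of leaf below 0.02 m/s); the arm keeps its last pose, push and grip.
It fails at once if a bystander is pushed more than 40 mm (distance of any of pin, wrench, screwdriver, white_pot, grey_pot, motor from where it was at the start of the episode above 0.04 m).
It also fails if it takes over 61 s, if anything falls off the work surface, if the arm or the gripper's body presses on something with over 40 N, if the wrist force passes 120 N, or if a joint passes its speed limit or range.

ROBOT

A 6-joint arm with a two-finger parallel gripper is mounted at the origin on the work surface. World frame = base frame: x ahead of the robot, y to its left, z up, the work surface at z = 0. Lengths are in m, angles in rad, forces in N, time in s.
With the tool pointing down it reaches from about 0.275 to 0.825 m from the base axis. Payload 4.9 kg.
Tool frame: the origin (TCP) lies at the centre of the arm's flange, where the gripper is bolted on; the fingertips stand 173 mm ahead of it and the grasp point (between the pads) lies 155 mm ahead of it; z points along the fingers, x is the direction in which the jaws open and shut, and the axes are right-handed (so a half turn about z gives the same grasp; the last joint's range is limited). The gripper opens to 85 mm and grips with 20 to 120 N. Pads are 22 mm wide; open, the fingers measure 114 mm over their backs; the gripper's body (76 mm by 85 mm) begins 54 mm behind the grasp point. The pads swing forward as they close: fully open they stand 13 mm farther back than shut.
Start: joints at [1.067, 0.326, -0.193, 1.052, 0, 1.437], TCP at [0.199, 0.513, 0.405] pointing down, gripper open.
Joint ranges: [-2.65, 2.65], [-0.97, 1.79], [-1.3, 1.35], [-1.93, 2.1], [-1.47, 1.37], [-3.14, 3.14]. Speed limits (rad/s): [2.57, 2.57, 3.14, 3.14, 3.14, 3.14].

INTERFACE

Orientations are given as a unit quaternion [w, x, y, z].
In Python, from rig import manip, camera, get_calibration, hand_in gives the robot as it stands. The module is installed in compiled form; this text tells all that it offers.
- The arm moves only by the tool step_arm, never from a script. Its argument "steps" is one flat list of numbers, 7 for each row, row after row: the shift along the world's x, y, z in cm, then the turn, a rotation vector about the world's x, y, z in rad, then the gripper command: -1 is fully open, 1 is shut, values between are in proportion. A call has 1 to 5 rows; each row is the pose to reach, as a shift and turn from the pose measured when the call began; what a row does not reach only later rows make up. A row lasts 1/10 s, in which the tool goes at most 50 mm and 8.59 degrees, less where a joint would pass 70% of its speed; a pose out of reach is approached as far as the arm can. A call with a gripper value outside its range is refused whole. The fingers move at their own pace and stop on an object; "grip_force" is the grip in N (left out, the last holds). Time passes only in rows, so rows that repeat a pose let the fingers close. It gives the time, the measured TCP pose, the force and the opening at its end, in the units of the state.
- manip.state(): the state, without advancing time (a new reading comes with each control period).
- camera(name): name is "scene" or "top" or "wrist"; returns the picture (384x512x3 uint8, red, green, blue); there is no depth.
- get_calibration(name): a dict with "camera_matrix" (3x3 intrinsics, pixels), "world_from_camera" (4x4, takes a point from camera to world coordinates). Camera axes: x right, y down, z forward; pixel columns grow to the right and rows downward; lengths in m; the calibration is good to about 2 mm. A picture is of the moment at which its call begins: read the wrist's pose just before it. get_calibration takes no time and is no camera call; for the wrist camera it gives the pose at the moment of the call.
- hand_in(): hands the job in, once; it reports no verdict.
The state is a dict: "time_s": time; "qpos": joint angles; "qvel": joint speeds; "tau": joint torques, N m; "eef_pos": TCP position; "orientation": TCP orientation; "contact_force": force on the tool from outside, world axes, zero at the start; "wrist_torque": the same for the moment, N m; "grip_width": finger opening in m.
Only numpy, scipy, OpenCV 4.12 (cv2) and the standard library are available. Lean on these libraries where they do the work, as an engineer would, in place of code of your own. Each camera call takes 0.05 s, during which the arm holds its last target. There are 200 camera calls.

## Working session

There is one attempt and no reset: what is moved stays moved. The work goes in short steps, Python scripts to look and compute and a tool call to move; the robot and the scene stay as the last step left them, time stands still between calls to the robot, and variables do not carry over. Pictures are saved under pics/ and viewed, about 8 in all and at most 12, crops included, and the job is handed in when it is done.

Besides the shell and the picture viewer there is one more tool, called after "Request:" as name(argument=value, ...) on one line, values as JSON. step_arm: Moves the arm, as the interface text tells. Its arguments: {"type":"object","properties":{"steps":{"type":"array","items":{"type":"number"}},"grip_force":{"type":"number"}},"required":["steps"]}

```bash
mkdir -p pics
cat > h.py <<'E'
import numpy as np, cv2
from rig import manip, camera, get_calibration, hand_in
def snap(n,f):
    c=get_calibration(n); im=camera(n); cv2.imwrite('pics/'+f,cv2.cvtColor(im,cv2.COLOR_RGB2BGR)); np.savez('pics/'+f+'.npz',K=c['camera_matrix'],T=c['world_from_camera']); return im
def ray(f,uv,z):
    d=np.load('pics/'+f+'.npz');K,T=d['K'],d['T']
    v=T[:3,:3]@np.linalg.solve(K,[uv[0],uv[1],1.]); o=T[:3,3]
    return o+v*(z-o[2])/v[2]
def proj(f,p):
    d=np.load('pics/'+f+'.npz');K,T=d['K'],d['T']
    q=K@(T[:3,:3].T@(np.array(p)-T[:3,3])); return q[:2]/q[2]
E
python3 - <<'E'
from h import *
a=snap('top','top0.png'); b=snap('scene','sc0.png')
print(manip.state())
for f in('top0.png','sc0.png'):
    d=np.load('pics/'+f+'.npz');print(d['K'],d['T'])
E
```

```text
{'time_s': 0.1, 'qpos': array([ 1.06681266e+00,  3.26858200e-01, -1.93501166e-01,  1.05200350e+00,
       -3.99584048e-05,  1.43659287e+00]), 'qvel': array([-0.00039927, -0.00039066,  0.00323212, -0.00066909, -0.0008839 ,
       -0.00113756]), 'tau': array([ 1.68788643e-03, -4.44236898e+01,  2.63038534e+01,  7.89542450e-03,
       -2.99143153e-05, -4.44873738e-07]), 'eef_pos': array([0.19864383, 0.5125933 , 0.40397967]), 'orientation': array([ 3.69995924e-04,  8.25048376e-01,  5.65061557e-01, -6.90663588e-04]), 'contact_force': array([ 0.04463721,  0.01374911, -1.1481078 ]), 'wrist_torque': array([ 0.00417553, -0.00450846,  0.00235449]), 'grip_width': 0.08523660924968023}
[[395.74067324   0.         253.05363196]
 [  0.         395.74067324 196.97362388]
 [  0.           0.           1.        ]] [[-9.09850318e-04 -9.84822000e-01  1.73564975e-01  3.34787814e-01]
 [-9.99997750e-01  5.63478257e-04 -2.04489695e-03  5.61608811e-02]
 [ 1.91605941e-03 -1.73566445e-01 -9.84820297e-01  1.36680816e+00]
 [ 0.00000000e+00  0.00000000e+00  0.00000000e+00  1.00000000e+00]]
[[408.34311654   0.         245.77988171]
 [  0.         408.34311654 187.81581312]
 [  0.           0.           1.        ]] [[-0.11085662  0.55185076 -0.82654192  1.67814499]
 [ 0.99377978  0.07043005 -0.08626325  0.15436313]
 [ 0.01060895 -0.8309635  -0.55622577  0.83512752]
 [ 0.          0.          0.          1.        ]]
```

View pics/top0.png

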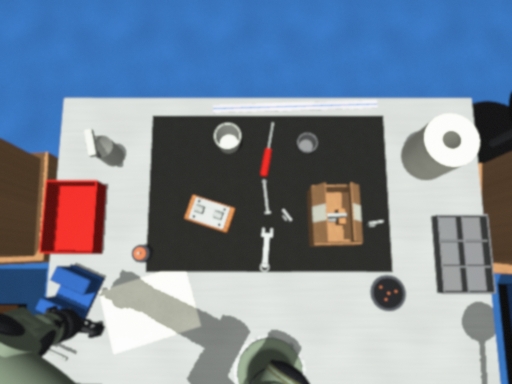

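View pics/sc0.png

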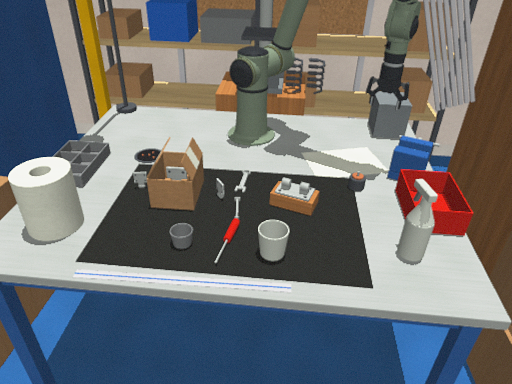

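Top view: jamb near (210,213), carton near (337,214). Now enlarged crops of both.

Run:
```python
from h import *
a=cv2.imread('pics/top0.png');b=cv2.imread('pics/sc0.png')
A=cv2.resize(a[170:260,295:395],(400,360),interpolation=cv2.INTER_CUBIC)
B=cv2.resize(a[170:260,165:265],(400,360),interpolation=cv2.INTER_CUBIC)
C=cv2.resize(b[135:215,130:230],(400,240)[0:2],interpolation=cv2.INTER_CUBIC) if 0 else cv2.resize(b[135:195+20,130:230],(400,320)[:2],interpolation=cv2.INTER_CUBIC)
D=cv2.resize(b[165:245,245:345],(400,320),interpolation=cv2.INTER_CUBIC)
cv2.imwrite('pics/crop0.png',cv2.resize(np.vstack([np.hstack([A,B]),np.hstack([C,D])]),(706,600)))
for uv in[(337,214),(311,184),(359,182),(311,245),(362,243)]:print(ray('top0.png',uv,.118))
for uv in[(195,196),(236,206),(225,232),(185,220),(210,213)]:print(ray('top0.png',uv,.055))
```

```text
[ 0.49972187 -0.21345388  0.118     ]
[ 0.59724023 -0.13327904  0.118     ]
[ 0.60375407 -0.28841565  0.118     ]
[ 0.40174278 -0.12813118  0.118     ]
[ 0.40785967 -0.28855967  0.118     ]
[0.56942116 0.24886666 0.055     ]
[0.5352898  0.11063149 0.055     ]
[0.4481765  0.14650751 0.055     ]
[0.48823634 0.28017055 0.055     ]
[0.51168842 0.19734424 0.055     ]
```

View pics/crop0.png

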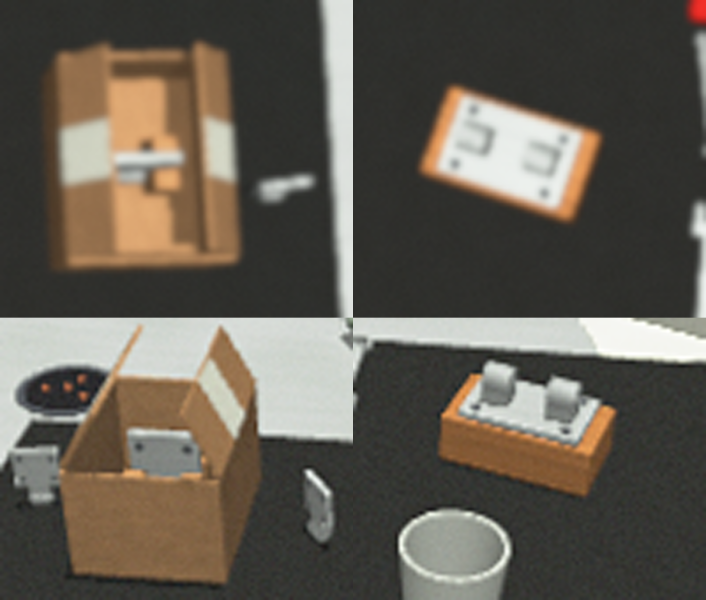

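Carton is nearly world-aligned at about (0.50,-0.21) with its flaps to ±y; the jamb is at about (0.51,0.20), yaw about -15°. I'll move over the jamb, turning as I go.

Request:
step_arm(steps=[2.4,-3.6,0.5,0,0,-0.14,-1,4.8,-7.2,1,0,0,-0.28,-1,7.2,-10.8,1.5,0,0,-0.42,-1,9.6,-14.4,2,0,0,-0.56,-1,12,-18,2,0,0,-0.7,-1])

```text
time_s: 0.6
eef_pos: [0.3193, 0.3312, 0.4244]
orientation: [-0.0, 0.969, 0.245, -0.0]
contact_force: [1.5, 0.9, -0.6]
grip_width: 0.0851
```

Request:
step_arm(steps=[2.4,-3,0,0,0,-0.14,0.5,4.8,-6,0,0,0,-0.28,1,7.2,-9,0,0,0,-0.42,1,9.6,-12,0,0,0,-0.56,1,12,-15,0,0,0,-0.7,1])

```text
time_s: 1.1
eef_pos: [0.4399, 0.1797, 0.4242]
orientation: [-0.0, 0.994, -0.105, -0.001]
contact_force: [-0.2, 0.3, 0.5]
grip_width: 0.0124
```

Run:
```python
from h import *
s=manip.state();print(s['time_s'],s['eef_pos'],s['orientation'],s['grip_width'],s['qpos'])
snap('wrist','w1.png')
d=np.load('pics/w1.png.npz');print(d['K'],d['T'])
```

```text
1.1 [0.43988906 0.17974835 0.42415035] [-1.52534907e-04  9.94485427e-01 -1.04872959e-01 -6.11265274e-04] 0.012423809512850596 [ 2.32215644e-01  1.74587866e-01 -3.43743572e-01  1.05351759e+00
  6.92445212e-04  2.01314396e+00]
[[274.09455349   0.         255.49737295]
 [  0.         274.09455349 196.14763312]
 [  0.           0.           1.        ]] [[ 0.9779388  -0.1983423  -0.06554418  0.45617473]
 [-0.20888393 -0.9312088  -0.29869329  0.2552151 ]
 [-0.0017918   0.30579488 -0.95209573  0.39302713]
 [ 0.          0.          0.          1.        ]]
```

View pics/w1.png

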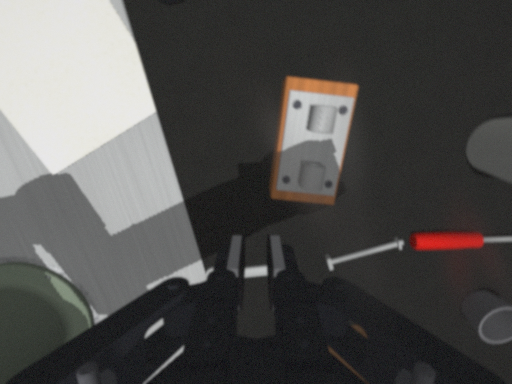

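Wrist picture: jamb corners about (287,76),(358,85),(334,205),(271,198); knuckles at (322,118) and (313,177); pin at (328,262)–(402,244).

Run:
```python
from h import *
im=cv2.imread('pics/w1.png');f='w1.png'
c=[ray(f,p,.05)[:2] for p in[(287,76),(358,85),(334,205),(271,198)]]
m=np.mean(c,0);print(np.round(c,4),m)
y=(c[0]+c[1]-c[2]-c[3])/2;print('len',np.linalg.norm(y),'wid',np.linalg.norm((c[1]+c[2]-c[0]-c[3])/2),'yaw',np.arctan2(-y[0],y[1]))
g=np.hypot(*(ray(f,(322,118),.09)-ray(f,(313,177),.09))[:2]);print(g)
for z in(.08,.094):print(ray(f,(322,118),z),ray(f,(313,177),z))
print(proj(f,[.51,.2,.094]))
cv2.imwrite('pics/c1.png',cv2.resize(im[65:215,255:375],(640,800)[:1]+(600,) if 0 else (480,600),interpolation=cv2.INTER_CUBIC))
```

```text
[[0.4984 0.2822]
 [0.5774 0.2555]
 [0.5319 0.1138]
 [0.452  0.1408]] [0.51493797 0.19808493]
len 0.14879008264299837 wid 0.08388031001549599 yaw -0.3141007729625955
0.06467767986371947
[0.5249028  0.22996278 0.08      ] [0.50550727 0.16602793 0.08      ]
[0.52182897 0.23109218 0.094     ] [0.50330089 0.17001678 0.094     ]
[315.08035488 149.46258223]
```

View pics/c1.png

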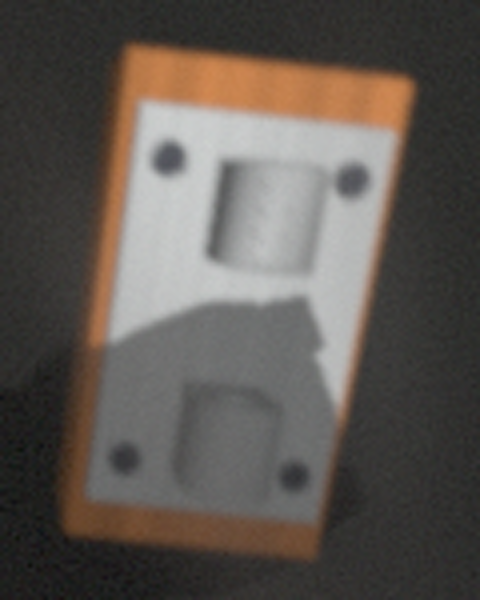

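Request:
step_arm(steps=[1,-5,0,0,0,0.05,1,2,-10,0,0,0,0.1,1,2,-15,0,0,0,0.15,1,3,-20,0,0,0,0.2,1,3,-23,0,0,0,0.21,1])

```text
time_s: 1.65
eef_pos: [0.4733, -0.0558, 0.424]
orientation: [0.002, 1.0, -0.004, 0.001]
contact_force: [0.6, 0.9, 0.5]
grip_width: -0.0001
```

Request:
step_arm(steps=[0.5,-5,0,0,0,0,1,1,-10,0,0,0,0,1,2,-15,0,0,0,0,1,2.5,-20,0,0,0,0,1,2.5,-20,0,0,0,0,1])

```text
time_s: 2.15
eef_pos: [0.4985, -0.2607, 0.4231]
orientation: [0.002, 1.0, -0.007, 0.001]
contact_force: [-0.3, 0.7, -0.4]
grip_width: 0.0001
```

Run:
```python
from h import *
s=manip.state();print(s['time_s'],s['eef_pos'],s['orientation'],s['qpos'])
snap('wrist','w2.png')
```

```text
2.15 [ 0.49847684 -0.26072419  0.42311044] [ 0.0024506   0.99997101 -0.0070602   0.00146143] [-0.61256851  0.33597905 -0.13055005  1.09907432 -0.00236619  0.97234224]
```

View pics/w2.png

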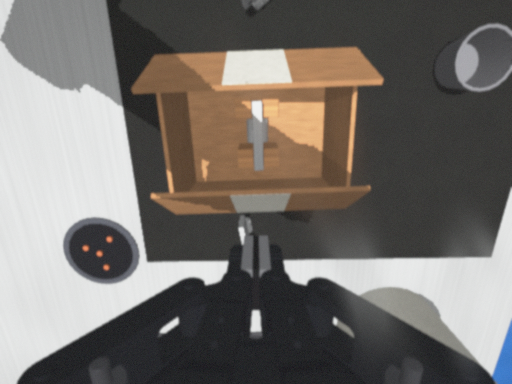

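Carton with gaping flaps: leaf's top edge from about (257,100) to (258,170); wall rims at (160,95)–(171,191) and (355,87)–(350,187); flap edges at rows ~88 and ~188.

Run:
```python
from h import *
f='w2.png'
for p in[(257,100),(258,170),(257.5,135)]:print('leaf',ray(f,p,.107))
for p in[(159,95),(170,192),(355,87),(350,187)]:print('rim',ray(f,p,.115))
for z in (.15,.17):
  for p in[(135,90),(382,82),(152,195),(370,187)]:print('flap edge',z,ray(f,p,z))
print('hinge',[ray(f,p,.118) for p in[(155,56),(362,48),(176,213),(344,205)]])
```

```text
leaf [ 0.50189757 -0.17757012  0.107     ]
leaf [ 0.50206859 -0.24756681  0.107     ]
leaf [ 0.50197975 -0.2112077   0.107     ]
rim [ 0.40913099 -0.1719454   0.115     ]
rim [ 0.40885007 -0.26807225  0.115     ]
rim [ 0.59410898 -0.16752876  0.115     ]
rim [ 0.59847814 -0.2654445   0.115     ]
flap edge 0.15 [ 0.40134377 -0.16929795  0.15      ]
flap edge 0.15 [ 0.60385717 -0.16608121  0.15      ]
flap edge 0.15 [ 0.40337929 -0.26004472  0.15      ]
flap edge 0.15 [ 0.60434921 -0.25537872  0.15      ]
flap edge 0.17 [ 0.4094809  -0.17049062  0.17      ]
flap edge 0.17 [ 0.59522923 -0.16754018  0.17      ]
flap edge 0.17 [ 0.41134791 -0.25372492  0.17      ]
flap edge 0.17 [ 0.59568054 -0.2494452   0.17      ]
hinge [array([ 0.41058852, -0.13915809,  0.118     ]), array([ 0.5961504 , -0.13531441,  0.118     ]), array([ 0.41363703, -0.29075618,  0.118     ]), array([ 0.59287339, -0.28438757,  0.118     ])]
```

Leaf centre (0.502,-0.2125), yaw about +0.02, and the gap between the flap edges is about 80 mm. I'll go down between the flaps with shut fingers and push left, then right.

Request:
step_arm(steps=[0.4,4.8,0,0,0,0.03,1,0.4,4.8,-3,0,0,0.03,1,0.4,4.8,-6.5,0,0,0.03,1,0.4,4.8,-10,0,0,0.03,1,0.4,4.8,-10,0,0,0.03,1])

```text
time_s: 2.7
eef_pos: [0.5, -0.2079, 0.3188]
orientation: [-0.001, 1.0, 0.01, -0.003]
contact_force: [-0.1, 0.2, -0.4]
grip_width: -0.0004
```

Request:
step_arm(steps=[0,2.5,0,0,0,0,1,0,4.5,0,0,0,0,1,0,6.5,0,0,0,0,1,0,8.5,0,0,0,0,1,0,8.5,0,0,0,0,1])

```text
time_s: 3.2
eef_pos: [0.5001, -0.1205, 0.3207]
orientation: [-0.001, 1.0, 0.012, -0.002]
contact_force: [-0.0, -0.0, 0.8]
grip_width: 0.0001
```

Request:
step_arm(steps=[0,-4,0,0,0,0,1,0,-8,0,0,0,0,1,0,-10.5,0,0,0,0,1,0,-13,0,0,0,0,1,0,-15,0,0,0,0,1])

```text
time_s: 3.7
eef_pos: [0.5003, -0.2722, 0.3223]
orientation: [-0.001, 1.0, 0.011, -0.001]
contact_force: [-0.7, 1.3, 12.1]
grip_width: 0.0001
```

Request:
step_arm(steps=[0,-1,0,0,0,0,1,0,-2,0,0,0,0,1,0,-2,0,0,0,0,1])

```text
time_s: 4.0
eef_pos: [0.5003, -0.293, 0.3224]
orientation: [-0.001, 1.0, 0.011, -0.001]
contact_force: [0.2, 0.3, -0.7]
grip_width: 0.0002
```

Request:
step_arm(steps=[0,-1,0,0,0,0,1,0,-1,0,0,0,0,1,0,1,3,0,0,0,1,0,3,7,0,0,0,1,0,3,9,0,0,0,0])

```text
time_s: 4.5
eef_pos: [0.5007, -0.2611, 0.4155]
orientation: [-0.0, 1.0, 0.012, -0.0]
contact_force: [0.7, -0.3, -0.0]
grip_width: 0.0135
```

Run:
```python
from h import *
s=manip.state();print(s['time_s'],s['eef_pos'],s['orientation'],s['contact_force'])
a=snap('wrist','w3.png');b=snap('scene','sc3.png')
im=cv2.imread('pics/w3.png');b=cv2.imread('pics/sc3.png')
cv2.imwrite('pics/v3.png',np.hstack([cv2.resize(im,(480,360)),cv2.resize(b[120:220,120:220],(320,360)[:1]+(360,),interpolation=cv2.INTER_CUBIC)]))
```

```text
4.5 [ 0.50067168 -0.2610821   0.4154815 ] [-8.40360194e-05  9.99924008e-01  1.23225376e-02 -3.56440853e-04] [ 0.65400963 -0.30757354 -0.03076797]
```

View pics/v3.png

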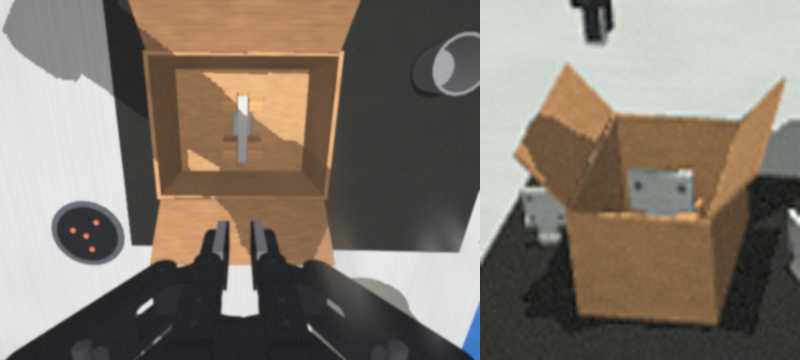

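Both flaps stand well outward (~2.1 rad), and the leaf still stands in place, top edge about (259,102)–(258,174) in full-size pixels.

Run:
```python
from h import *
f='w3.png';im=cv2.imread('pics/'+f)
h=cv2.cvtColor(im,cv2.COLOR_BGR2HSV)
m=((h[...,1]<45)&(h[...,2]>70)).astype(np.uint8);m[:85]=0;m[190:]=0;m[:,:225]=0;m[:,300:]=0
n,l,s,c=cv2.connectedComponentsWithStats(m)
print(s[1:][s[1:,4]>20],c[1:][s[1:,4]>20])
for p in[(259,102),(258,174)]:print(ray(f,p,.107))
for r in range(96,182,8):
  x=np.flatnonzero(m[r]);print(r,x.min() if len(x) else 0,x.max() if len(x) else 0)
for x in((156,56),(366,57),(168,212),(350,211)):print('rim',ray(f,x,.115))
```

```text
[[248 102  21  71 949]] [[257.96206533 134.94731296]]
[ 0.50158132 -0.17824458  0.107     ]
[ 0.50254033 -0.24879584  0.107     ]
96 0 0
104 254 263
112 253 263
120 252 264
128 248 268
136 248 267
144 250 265
152 254 263
160 254 262
168 254 262
176 0 0
rim [ 0.40908099 -0.14205338  0.115     ]
rim [ 0.59532208 -0.13835004  0.115     ]
rim [ 0.40888438 -0.29016906  0.115     ]
rim [ 0.60007392 -0.28429955  0.115     ]
```

Request:
step_arm(steps=[0.1,4.7,0,0,0,0,0,0.1,4.7,-4,0,0,0,0,0.1,4.7,-8,0,0,0,0,0.1,4.7,-11,0,0,0,0,0.1,4.7,-11,0,0,0,0], grip_force=60)

```text
time_s: 5.1
eef_pos: [0.5001, -0.2142, 0.3012]
orientation: [-0.001, 1.0, 0.012, -0.003]
contact_force: [-0.7, 0.2, 0.3]
grip_width: 0.043
```

Request:
step_arm(steps=[0.2,0.1,-2.5,0,0,0,0,0.2,0.1,-5,0,0,0,0,0.2,0.1,-6.2,0,0,0,0,0.2,0.1,-6.2,0,0,0,0,0.2,0.1,-6.2,0,0,0,0])

```text
time_s: 5.6
eef_pos: [0.5026, -0.2136, 0.2402]
orientation: [-0.001, 1.0, 0.012, -0.003]
contact_force: [0.1, 0.9, 0.7]
grip_width: 0.0428
```

Request:
step_arm(steps=[0,0,0,0,0,0,0.4,0,0,0,0,0,0,0.7,0,0,0,0,0,0,1,0,0,0,0,0,0,1,0,0,0,0,0,0,1])

```text
time_s: 6.1
eef_pos: [0.503, -0.214, 0.2416]
orientation: [0.0, 1.0, 0.012, -0.002]
contact_force: [-1.0, -0.4, 6.9]
grip_width: 0.0098
```

Gripped at 9.8 mm, which matches the plate thickness. Lifting.

Request:
step_arm(steps=[0,0,1.5,0,0,0,1,0,0,4,0,0,0,1,0,0,8,0,0,0,1,0,0,12,0,0,0,1,0,0,16,0,0,0,1])

```text
time_s: 6.6
eef_pos: [0.5025, -0.2137, 0.403]
orientation: [-0.0, 1.0, 0.012, -0.002]
contact_force: [0.8, -0.9, -2.9]
grip_width: 0.0094
```

Request:
step_arm(steps=[0,0,0,0,0,0,1,0,0,0,0,0,0,1,0,0,0,0,0,0,1])

```text
time_s: 6.9
eef_pos: [0.5019, -0.2133, 0.4014]
orientation: [-0.001, 1.0, 0.012, -0.003]
contact_force: [-0.3, 0.5, -4.3]
grip_width: 0.0095
```

Leaf is held. Going higher to clear the flap, then across towards the jamb while turning.

Request:
step_arm(steps=[0,0,3,0,0,0,1,0,0,6,0,0,0,1,0,3,6,0,0,-0.03,1,0,7,6,0,0,-0.06,1,0,11,6,0,0,-0.1,1])

```text
time_s: 7.4
eef_pos: [0.5014, -0.1025, 0.4593]
orientation: [-0.002, 0.999, -0.04, -0.005]
contact_force: [0.1, -0.0, -2.7]
grip_width: 0.0095
```

Request:
step_arm(steps=[0,4,0,0,0,-0.05,1,0,8,0,0,0,-0.1,1,0,12,0,0,0,-0.15,1,0,16,0,0,0,-0.2,1,0,20,0,0,0,-0.22,1])

```text
time_s: 7.9
eef_pos: [0.5007, 0.0991, 0.4571]
orientation: [-0.002, 0.989, -0.15, -0.007]
contact_force: [1.1, 0.5, -2.5]
grip_width: 0.0097
```

Request:
step_arm(steps=[-1,3,-2,0,0,0,1,-1,4,-4,0,0,0,1,-1,4,-6,0,0,0,1,-1,4,-6,0,0,0,1,-1,4,-6,0,0,0,1])

```text
time_s: 8.4
eef_pos: [0.4903, 0.139, 0.396]
orientation: [-0.001, 0.989, -0.15, -0.008]
contact_force: [-0.3, 0.5, -2.0]
grip_width: 0.0091
```

Run:
```python
from h import *
s=manip.state();print(s['time_s'],s['eef_pos'],s['orientation'],s['contact_force'],s['qpos'])
snap('wrist','w4.png')
```

```text
8.4 [0.49025128 0.13898108 0.39598548] [-0.00135747  0.98864462 -0.15004509 -0.00815093] [-0.27534701  0.53162521 -2.01645096] [ 0.12946169  0.26452242 -0.30190316  1.01928729  0.00711533  2.00144307]
```

View pics/w4.png

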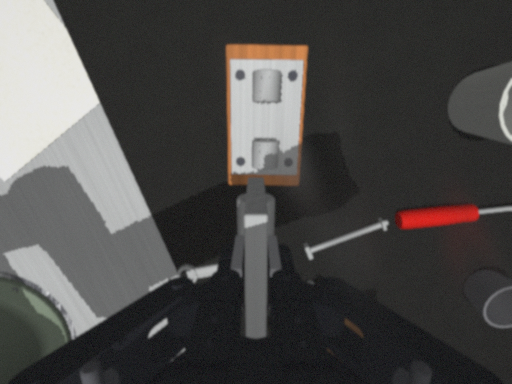

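Jamb block corners about (227,45),(308,46),(299,186),(229,184); knuckles (266,86),(265,153); held leaf below at (256,180–275).

```bash
cat >> h.py <<'E'
from scipy.spatial.transform import Rotation as Rn
def leafT(s,L=0.2196,dy=0.0,dx=0.0):
    q=s['orientation'];R=Rn.from_quat([q[1],q[2],q[3],q[0]]).as_matrix()
    R=R@np.diag([1,-1,-1.]); return s['eef_pos']+R@[dx,dy,-L],R   # leaf frame: z up, y ~ world +y
E
python3 - <<'E'
from h import *
f='w4.png';im=cv2.imread('pics/'+f);s=manip.state()
p,R=leafT(s);print('leaf est',p,'yaw',np.arctan2(R[1,0],R[0,0]),'z axis',R[:,2])
for q in[(0,35,85),(0,-35,85),(0,35,20),(0,15,14),(0,15,-14),(14,15,0),(-14,15,0),(5,35,85),(-5,35,85),(5,35,20),(-5,35,20)]:print(q,np.round(proj(f,p+R@np.array(q)/1e3),1))
h=cv2.cvtColor(im,cv2.COLOR_BGR2HSV)
o=((h[...,1]>80)&(h[...,0]<22)&(h[...,2]>40)).astype(np.uint8);o[:30]=0;o[195:]=0;o[:,:210]=0;o[:,320:]=0
ys,xs=np.nonzero(o);hull=cv2.convexHull(np.c_[xs,ys].astype(np.float32))[:,0]
W=np.array([ray(f,u,.05)[:2] for u in hull],np.float32)
(c,sz,a)=cv2.minAreaRect(W*1000);print('rect',c,sz,a); print(np.round(cv2.approxPolyDP(hull[:,None],4,True)[:,0]))
C=[ray(f,u,.05)[:2] for u in[(227,45),(308,46),(299,186),(229,184)]];print(np.mean(C,0))
# plate (grey) region
g=((h[...,1]<50)&(h[...,2]>75)).astype(np.uint8);g[:50]=0;g[178:]=0;g[:,:226]=0;g[:,305:]=0
ys,xs=np.nonzero(g);hl=cv2.convexHull(np.c_[xs,ys].astype(np.float32))[:,0]
print('plate',cv2.minAreaRect(np.array([ray(f,u,.058)[:2]*1000 for u in hl],np.float32)))
cv2.imwrite('pics/c4.png',np.hstack([cv2.resize(im[40:200,205:325],(450,600),interpolation=cv2.INTER_CUBIC),cv2.resize(im[165:285,220:290],(350,600),interpolation=cv2.INTER_CUBIC)]))
E
```

```text
leaf est [0.48778808 0.14007469 0.17739157] yaw -0.3015966056933704 z axis [ 0.01348094 -0.00545747  0.99989423]
(0, 35, 85) [256.7 217.7]
(0, -35, 85) [256.5 352.7]
(0, 35, 20) [256.5 178.2]
(0, 15, 14) [256.5 205. ]
(0, 15, -14) [256.5 192.7]
(14, 15, 0) [275.9 198.4]
(-14, 15, 0) [237.  198.4]
(5, 35, 85) [269.1 217.7]
(-5, 35, 85) [244.3 217.7]
(5, 35, 20) [264.5 178.2]
(-5, 35, 20) [248.6 178.2]
rect (513.9259643554688, 199.06822204589844) (153.0431671142578, 86.84820556640625) 71.60916900634766
[[308.  45.]
 [298. 185.]
 [228. 185.]
 [225.  45.]]
[0.51467577 0.19864455]
plate ((513.9976196289062, 199.41677856445312), (119.71794128417969, 74.55455780029297), 72.04661560058594)
```

View pics/c4.png

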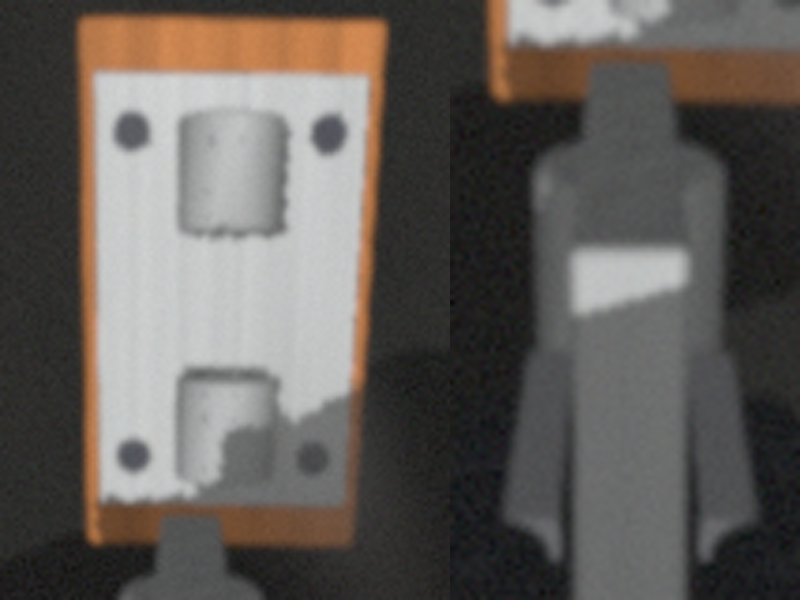

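Run:
```python
from h import *
f='w4.png'
A=[ray(f,p,.094)[:2] for p in[(267.4,68.8),(267.4,101.9),(265.7,141.9),(265.7,169.9)]]
print(np.round(A,4)); print('mid outer',(A[0]+A[3])/2,'mid inner',(A[1]+A[2])/2,'gap',np.linalg.norm(A[1]-A[2]),'outer',np.linalg.norm(A[0]-A[3]))
for z in(.078,.084):
  B=[ray(f,p,z)[:2] for p in[(252.5,86),(282.3,86),(252.5,153),(278.9,153)]];print(z,np.mean(B,0),np.linalg.norm(B[0]-B[1]),np.linalg.norm(B[2]-B[3]))
s=manip.state();p,R=leafT(s,dy=.0008);print(p,np.array([.5143,.1990])-p[:2])
```

```text
[[0.5289 0.2432]
 [0.5209 0.2161]
 [0.5088 0.1812]
 [0.5008 0.1546]]
mid outer [0.51486708 0.19891082] mid inner [0.5148308  0.19869573] gap 0.036924074014624476 outer 0.092999109582551
0.078 [0.51536685 0.19938986] 0.028982523774875993 0.027597518898933495
0.084 [0.51531769 0.19967013] 0.028376353810109053 0.027020316334085723
[0.48802573 0.14083857 0.17739253] [0.02627427 0.05816143]
```

Request:
step_arm(steps=[1.2,3,0,-0.003,-0.007,-0.006,1,2.5,5.9,0,-0.0055,-0.0135,-0.0125,1,2.5,5.9,-2,-0.0055,-0.0135,-0.0125,1,2.5,5.9,-4,-0.0055,-0.0135,-0.0125,1,2.5,5.9,-4,-0.0055,-0.0135,-0.0125,1])

```text
time_s: 8.95
eef_pos: [0.5152, 0.1974, 0.3554]
orientation: [0.001, 0.988, -0.157, -0.002]
contact_force: [-0.5, -0.3, -1.8]
grip_width: 0.0093
```

Request:
step_arm(steps=[0,0,0,0,0,0,1,0,0,0,0,0,0,1])

```text
time_s: 9.15
eef_pos: [0.5157, 0.1971, 0.3566]
orientation: [0.0, 0.988, -0.157, -0.001]
contact_force: [0.6, 0.0, -2.4]
grip_width: 0.0092
```

Run:
```python
from h import *
s=manip.state();p,R=leafT(s,dy=.0008);print(s['time_s'],s['eef_pos'],s['contact_force'],'leaf',p,'yaw',np.arctan2(R[1,0],R[0,0]),'z',R[:,2],'go',np.array([.515,.1989,.08])-p)
snap('wrist','w5.png');snap('top','t5.png');snap('scene','s5.png')
im=cv2.imread('pics/w5.png');sc=cv2.imread('pics/s5.png')
for q in[(5,35,85),(-5,35,85),(5,35,20),(-5,35,20),(14,15,0),(-14,15,0)]:print(q,np.round(proj('w5.png',p+R@np.array(q)/1e3),1))
cv2.imwrite('pics/c5.png',np.hstack([cv2.resize(im[20:240,180:340],(436,600),interpolation=cv2.INTER_CUBIC),cv2.resize(sc[110:220,260:325],(354,600),interpolation=cv2.INTER_CUBIC)]))
```

```text
9.15 [0.5157048  0.19712878 0.35661537] [ 0.59335788  0.00703754 -2.40822092] leaf [0.51551468 0.19778279 0.13701497] yaw -0.3153524592896685 z [1.99563274e-03 4.85124093e-04 9.99997891e-01] go [-0.00051468  0.00111721 -0.05701497]
(5, 35, 85) [267.1 215.3]
(-5, 35, 85) [242.5 215.3]
(5, 35, 20) [263. 177.]
(-5, 35, 20) [247.2 177. ]
(14, 15, 0) [274.5 197.3]
(-14, 15, 0) [235.8 197.3]
```

View pics/c5.png

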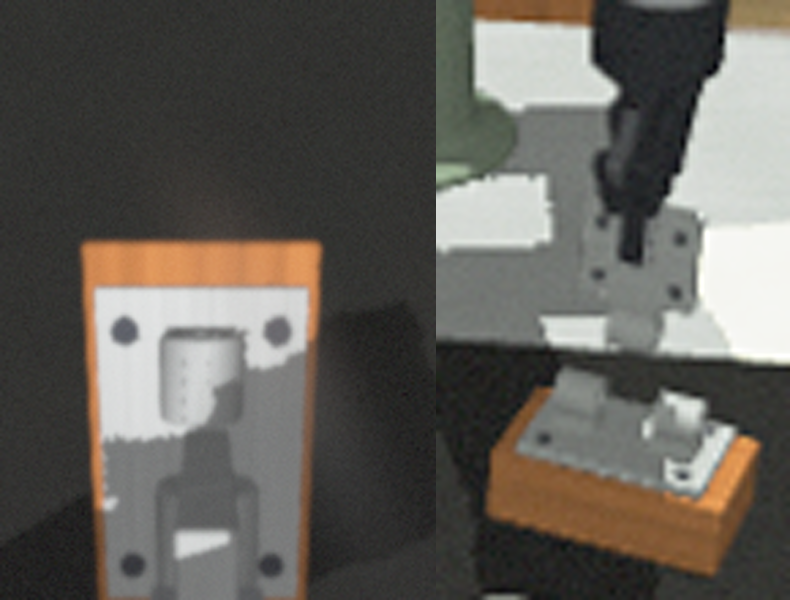

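Run:
```python
from h import *
f='w5.png'
for z in(.078,.084):
  B=[ray(f,p,z)[:2] for p in[(238.7,157),(269.1,157)]];print(np.mean(B,0),np.linalg.norm(B[0]-B[1]))
j=np.array([.515,.1989]);yv=np.array([.309,.951])
print('pred far knuckle',proj(f,[*(j+yv*.0325),.08]), 'at', j+yv*.0325)
print('inner/outer top', proj(f,[*(j+yv*.0185),.094]),proj(f,[*(j+yv*.0465),.094]),'obs rows', 20+423/2.727,20+330/2.727)
```

```text
[0.52481603 0.23062593] 0.027560599590760362
[0.52518278 0.23159104] 0.02689213959692524
pred far knuckle [254.40321258 158.16273511] at [0.5250425 0.2298075]
inner/outer top [254.34815948 177.03386493] [254.25565484 144.44899173] obs rows 175.11551155115512 141.01210121012102
```

Request:
step_arm(steps=[-0.1,0.1,-1,0,0,0,1,-0.1,0.1,-2,0,0,0,1,-0.1,0.1,-2.5,0,0,0,1,-0.1,0.1,-2.5,0,0,0,1])

```text
time_s: 9.7
eef_pos: [0.514, 0.1982, 0.33]
orientation: [0.001, 0.988, -0.157, -0.002]
contact_force: [0.7, 0.5, -2.9]
grip_width: 0.0095
```

Request:
step_arm(steps=[0,0.05,-0.8,0,0,0,1,0,0.05,-1.6,0,0,0,1,0,0.05,-1.6,0,0,0,1])

```text
time_s: 10.0
eef_pos: [0.5134, 0.1986, 0.3125]
orientation: [0.001, 0.988, -0.157, -0.003]
contact_force: [-0.2, -0.4, -2.2]
grip_width: 0.0094
```

Request:
step_arm(steps=[0,0,-0.7,0,0,0,1,0,0,-1.4,0,0,0,1,0,0,-1.4,0,0,0,1,0,0,-1.4,0,0,0,1])

```text
time_s: 10.4
eef_pos: [0.5133, 0.1985, 0.2982]
orientation: [0.001, 0.988, -0.157, -0.003]
contact_force: [-0.4, -0.5, -3.0]
grip_width: 0.0094
```

Run:
```python
from h import *
s=manip.state();p,R=leafT(s,dy=.0008);print(s['time_s'],s['eef_pos'],s['contact_force'],s['wrist_torque'],'leaf',p,'yaw',np.arctan2(R[1,0],R[0,0]),'z',R[:,2],'go',np.array([.515,.1993,.08])-p)
snap('wrist','w6.png');snap('scene','s6.png')
im=cv2.imread('pics/w6.png');sc=cv2.imread('pics/s6.png')
for q in[(5,35,85),(-5,35,85),(5,35,20),(-5,35,20),(14,15,0),(-14,15,0)]:print(q,np.round(proj('w6.png',p+R@np.array(q)/1e3),1))
for q in[(0,15,0),(0,-15,0),(0,35,85),(0,-35,85),(0,35,20),(0,-35,20)]:print('scene',q,np.round(proj('s6.png',p+R@np.array(q)/1e3),1))
cv2.imwrite('pics/c6.png',np.hstack([cv2.resize(im[110:240,200:310],(400,473),interpolation=cv2.INTER_CUBIC),cv2.resize(sc[150:220,262:322],(400,473),interpolation=cv2.INTER_CUBIC)]))
```

```text
10.4 [0.51331552 0.19849751 0.2982366 ] [-0.40919472 -0.49385683 -2.98217372] [-0.02474126  0.00844606 -0.03749118] leaf [0.51194775 0.19886841 0.07863972] yaw -0.3150242349345937 z [0.00735712 0.00177474 0.99997136] go [0.00305225 0.00043159 0.00136028]
(5, 35, 85) [267.1 215.4]
(-5, 35, 85) [242.4 215.4]
(5, 35, 20) [263. 177.]
(-5, 35, 20) [247.2 177. ]
(14, 15, 0) [274.5 197.3]
(-14, 15, 0) [235.8 197.3]
scene (0, 15, 0) [298.9 185.4]
scene (0, -15, 0) [290.5 183.3]
scene (0, 35, 85) [307.1 165.1]
scene (0, -35, 85) [286.7 160.3]
scene (0, 35, 20) [305.2 181.8]
scene (0, -35, 20) [285.3 176.9]
```

View pics/c6.png

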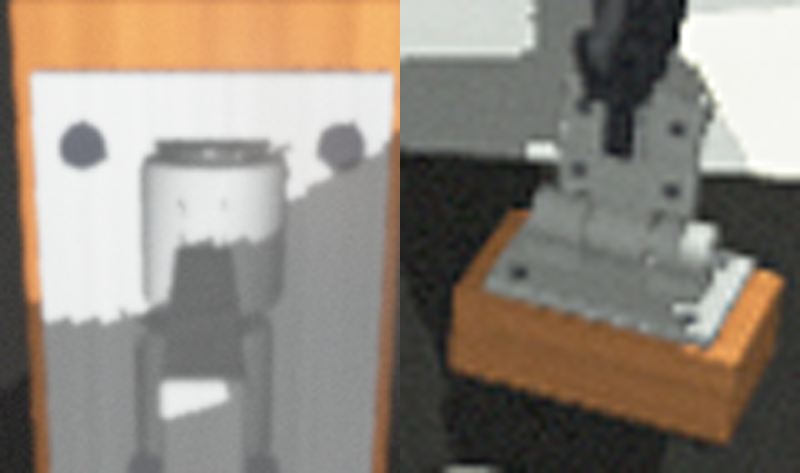

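Leaf hangs between the two knuckles, with no added force. It looks about 2 mm short in +x against the far knuckle (cols 238–279 against leaf 237–274), so I'll make a small correction.

Request:
step_arm(steps=[0.25,0.05,0.1,0,0,0,1,0.25,0.05,0.1,0,0,0,1,0.25,0.05,0.1,0,0,0,1,0.25,0.05,0.1,0,0,0,1])

```text
time_s: 10.9
eef_pos: [0.5161, 0.1991, 0.2998]
orientation: [0.001, 0.988, -0.157, -0.003]
contact_force: [0.8, -0.2, -3.2]
grip_width: 0.0094
```

Run:
```python
from h import *
s=manip.state();p,R=leafT(s,dy=.0008);print(s['time_s'],s['eef_pos'],s['contact_force'],'leaf',p,'yaw',np.arctan2(R[1,0],R[0,0]),'z',R[:,2],'go',np.array([.515,.1993,.08])-p)
snap('wrist','w7.png');snap('scene','s7.png')
im=cv2.imread('pics/w7.png');sc=cv2.imread('pics/s7.png')
cv2.imwrite('pics/c7.png',np.hstack([cv2.resize(im[130:220,220:295],(400,480),interpolation=cv2.INTER_CUBIC),cv2.resize(sc[130:210,125:225],(400,480),interpolation=cv2.INTER_CUBIC)]))
```

```text
10.9 [0.51606318 0.19907803 0.29979658] [ 0.80339699 -0.17700081 -3.17312464] leaf [0.51493346 0.19950359 0.08019844] yaw -0.31497260174896546 z [0.00627294 0.00152587 0.99997916] go [ 6.65430475e-05 -2.03592120e-04 -1.98437997e-04]
```

View pics/c7.png

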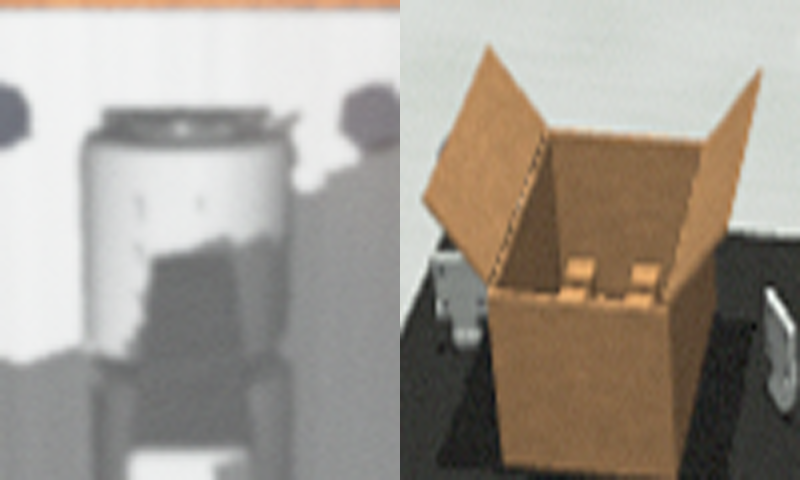

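Leaf and far knuckle are now in line within about 1 mm. Both flaps are open, the carton is empty, and the force reading is just the leaf's weight. Handing in.

```bash
python3 -c "
from h import *
print(hand_in());s=manip.state();print(s['time_s'],s['eef_pos'],s['contact_force'],s['grip_width'])"
```

```text
the job is handed in; nothing more can be done
None
the job is handed in; nothing more can be done
```

I folded both flaps back to about 2.1 rad by eye. I then lifted out the leaf that stood in the carton and lowered its knuckle between the two jamb knuckles. The job was handed in at about 11 s with the gripper still holding it; no verdict was reported.

**Last checks**
- **Position:** by arm pose, the leaf's hole is within about 0.3 mm of my estimate of the jamb hole, and the yaw is within about 0.02 rad. That estimate of the jamb hole is itself good to 1–2 mm.
- **Disagreement in x:** the last wrist picture put the leaf about 1 mm further in +x than the fixed far knuckle. The limit is 5 mm.
- **Disagreement along the pin axis:** an earlier wrist picture put the jamb up to 1.5 mm further along the pin axis than my first measurement. I allowed for only part of that, and the mid-gap position was checked less closely than x.
- **Grip and contact:** the finger opening was 9.4 mm on the 10 mm plate. The force reading was about 3 N downward, which is just the leaf's weight, so there was no sign of contact with the jamb.
- **Flaps and carton:** the last scene picture shows both flaps open well past upright and the carton empty.
- **Bystanders:** I never touched them knowingly, but I did not measure their final positions.

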